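# Load a foot bracket in the drill jig and clamp it

## Task

Set the yellow bracket flat on the drill jig's in-feed deck in front of the blue bridge, lug end towards the open (in-feed) end, and slide it gently along under the bridge until it drops fully home in the shallow pocket. Then swing the red crank handle until the jaw bears firmly on the bracket, and let go. Leave the oil can, the wrench and the steel collar where they are.

Things in the scene. Friction and masses are not known exactly. Their poses are not given: they have to be found in the camera images.
- jig: Drill jig fixed to the bench. Origin on the bench under point pocket_mid; x = slide direction, from the open in-feed end (robot's side) to beneath the blue bridge; y left, z up. Aluminium deck: top 25 mm above the bench, 92 mm wide, from x = -160 to +65 mm or more. The 5 mm deep black-floored pocket is in the deck. All mm below are in this frame unless said.
- pocket_mid (a point): Deck-level middle of the range in which the pocket lies. Pocket: 84 mm long (x), 64 wide (y), centred on y = 0, floor 20 mm above the bench. The deck plate was set by hand: the pocket's centre is anywhere from 12 mm short of to 12 mm beyond this point in x, unmeasured; find it by feel (or sight). Its end walls are rigid: a bracket that is home stops hard.
- infeed (a point): Point on the deck (z = 25) at x = -95 mm: a good place to set the bracket's origin down. Guide rails 8 mm high stand on the deck: inner faces at y = +-41 mm at x = -172, narrowing straight to +-32 at x = -80, then parallel to x = +58 (on the -y side open from x = -20 to +20 for the jaw).
- bridge (a point): Middle of the lower front edge of the bridge's blue beam, at x = -50, 150 mm above the bench. Beam: x = -50 to -22, y = +-90, z = 150 to 220; posts 16 mm wide at y = +-82, x = -28 to 0; a brass bush hangs at x = +14, low end z = 150. The lug of a bracket that is home stands under the beam: a vertical gripper strikes it; tilt about 35 degrees, fingertips leading under it.
- bracket: Yellow bracket, 0.2 to 0.4 kg, loose on the bench: plate 80 (x) x 60 (y) x 10 mm with an upright lug 24 (x) x 12 (y), top 46 mm above the underside, centred at bracket x = -26, y = 0, rear face x = -38. Origin: centre of underside; x points from lug end to flat end (goes in first). Underside 25 mm above the bench on the deck, 20 when home. Its nose dips first, then the rear drops.
- lug (a point): Centre of the top of the bracket's lug (bracket x = -26, z = 46 mm). Grip the lug across its 12 mm (bracket y), or push on its rear face, low down; sliding on the deck takes 1 to 5 N.
- jaw: Steel jaw with a red face on the jig's -y side, 30 mm long in x, 16 mm high, 1 mm above the deck. Origin: middle of the face's lower edge; fully open at jig x = 0, y = -44, z = 26 mm. It slides to +y, 11 mm per radian of crank, and pushes the seated bracket to the opposite wall (the bracket's near side is then at y = -28 mm).
- crank (a joint): Crank angle, rad: 0 = jaw open, arm along jig -x; grows counter-clockwise seen from above (knob swings from -x towards -y), to 2.0 at most. Starts at 0 to 0.3. About 2 N at the knob turns it; it stays where left. The jaw meets the bracket at 1.1 to 1.45 and is tight at about 1.45, felt as a sharp rise of force.
- crank_axis (a point): Crank's vertical axis at jig x = -20, y = -165 mm, on top of the blue housing (62 x 62 mm), 52 mm above the bench.
- crank_knob (a point): Top centre of the upright red crank knob: diameter 18 mm, 60 mm from the crank's axis, top 96 mm above the bench; the 14 mm wide steel arm below it spans 55 to 63 mm above the bench.
- oil_can: Orange can, diameter 60, height 110 mm, near the bracket. Origin: centre of its underside. Bystander.
- wrench: Steel wrench lying on the bench at the robot's right. Bystander.
- collar: Steel ring, outer diameter 56, height 22 mm, on the right. Origin: centre of its underside. Bystander.
Not all that is in view belongs to the job. Of the things shaped like the bracket, the yellow one is meant.

How it is judged (in metres and radians):
On the way, in this order (a step that is already met when the one before it is completed fails the run):
1. the bracket stands flat on the in-feed deck, in front of the pocket, between the guide rails (z of bracket in the frame of jig between 0.0235 and 0.0275 m and angle between bracket's own z axis and vertical below 0.05 rad and x of bracket in the frame of jig between -0.16 and -0.06 m and y of bracket in the frame of jig between -0.015 and 0.015 m), for 0.1 s.
2. the bracket has dropped fully into the pocket, lug end towards the in-feed (z of bracket in the frame of jig between 0.0175 and 0.0222 m and angle between bracket's own z axis and vertical below 0.04 rad and x of bracket in the frame of jig between -0.022 and 0.022 m and y of bracket in the frame of jig between -0.006 and 0.006 m and x of lug in the frame of jig below 0 m and value of joint crank below 0.8 rad), for 0.2 s.
3. the jaw has been cranked firmly onto the bracket (contact force between jaw and bracket above 5 N and value of joint crank above 1 rad), for 0.2 s.
At the end, for the whole second after the job is handed in: The bracket lies flat and at rest on the pocket floor (its underside within about 2 mm of 20 mm above the bench, tilt under 0.04 rad, lug end towards the in-feed), and the jaw still bears on its side (gap under 1.5 mm), crank beyond 1.0 rad (z of bracket in the frame of jig between 0.0175 and 0.0222 m and angle between bracket's own z axis and vertical below 0.04 rad and x of bracket in the frame of jig between -0.022 and 0.022 m and y of bracket in the frame of jig between -0.006 and 0.006 m and x of lug in the frame of jig below 0 m and y of jaw in the frame of bracket above -0.0315 m and value of joint crank above 1 rad and linear speed of bracket below 0.01 m/s); the robot touches nothing.
It fails at once if the bracket is rammed or pressed into the jig under the bridge with more than 75 N before the jaw is closed (contact force between bracket and jig above 75 N and x of bracket in the frame of jig above -0.06 m and value of joint crank below 0.8 rad).
It fails at once if the orange oil can is moved by more than 30 mm or knocked over (distance of oil_can from where it was at the start of the episode above 0.03 m or angle between oil_can's own z axis and vertical above 0.5 rad).
It fails at once if the wrench is moved by more than 30 mm or knocked over (distance of wrench from where it was at the start of the episode above 0.03 m or angle between wrench's own z axis and vertical above 0.5 rad).
It fails at once if the steel collar is moved by more than 30 mm or knocked over (distance of collar from where it was at the start of the episode above 0.03 m or angle between collar's own z axis and vertical above 0.5 rad).
It also fails if it takes over 72 s, if anything falls off the work surface, if the arm or the gripper's body presses on something with over 40 N, if the wrist force passes 120 N, or if a joint passes its speed limit or range.

## Robot

A 6-joint arm with a two-finger parallel gripper is mounted at the origin on the work surface. World frame = base frame: x ahead of the robot, y to its left, z up, the work surface at z = 0. Lengths are in mm, angles in rad, forces in N, time in s.
With the tool pointing down it reaches from about 275 to 750 mm from the base axis. Payload 10.2 kg.
Tool frame: the origin (TCP) lies on the centre line of the jaws, within the pads' length; the fingertips stand 19 mm ahead of it and the grasp point (between the pads) is the TCP; z points along the fingers, y is the line along which they close (so a half turn about z gives the same grasp; the last joint's range is limited). The gripper opens to 85 mm and grips with 20 to 120 N. Pads are 22 mm wide; open, the fingers measure 114 mm over their backs; the gripper's body (76 mm by 85 mm) begins 54 mm behind the grasp point. The pads swing forward as they close: fully open they stand 13 mm farther back than shut.
Start: joints at [1.016, 0.313, 1.498, -0, 1.331, -0.223], TCP at [171.029, 496.367, 250.294] pointing down, gripper open.
Joint ranges: [-2.94, 2.94], [-0.97, 2.17], [0.19, 2.56], [-1.23, 4.37], [0.02, 3.11], [-2.88, 2.88]. Speed limits (rad/s): [2.39, 2.39, 3.01, 3.14, 3.14, 3.14].

## Interface

Orientations are given as a unit quaternion [w, x, y, z].
In Python, from rig import * gives the robot as it stands.
- The arm moves only by the tool arm_command, never from a script. Its argument "increments" is one flat list of numbers, 7 for each row, row after row: the turn, a rotation vector about the tool's x, y, z in rad, then the shift along the tool's x, y, z in m, then the finger opening in m, from 0 to 0.0854. In form: [ax, ay, az, x, y, z, claw, ax, ay, az, x, y, z, claw, ...]. A call has 1 to 20 rows; each row is the pose to reach, as a shift and turn from the pose commanded when the call began, along the tool's axes at that moment; what a row does not reach only later rows make up. A row lasts 1/8 s, in which the tool goes at most 62.5 mm and 10.7 degrees, less where a joint would pass 70% of its speed; a pose out of reach is approached as far as the arm can. A call with a gripper value outside its range is refused whole. The fingers move at their own pace and stop on an object; the grip force is fixed at half the most. Time passes only in rows, so rows that repeat a pose let the fingers close. It gives the time, the measured TCP pose, the force, the opening and the grip force at its end, in the units of the state.
- state(): the state, without advancing time (a new reading comes with each control period).
- capture(name): name is "scene" or "top" or "wrist"; returns a dict with "pixels" (384x512x3 uint8, blue, green, red), "range_z" (384x512 float32, mm along the optical axis (not along the pixel's ray), 0 where there is no reading), "K" (3x3 intrinsics, pixels), "R" (3x3) and "t" (3): a world point X has camera coordinates R X + t; the wrist camera has in their place "hand_eye" (4x4, takes a point from camera to tool coordinates, whose origin is the TCP and whose axes are the flange's). Camera axes: x right, y down, z forward; pixel columns grow to the right and rows downward; lengths in mm; the calibration is good to about 2 mm. A picture is of the moment at which its call begins: read the wrist's pose just before it.
- sign_off(): hands the job in; it is judged then, once.
The state is a dict: "clock": time; "joint_positions": joint angles; "dq": joint speeds; "joint_efforts": joint torques, N m; "eef_pos": TCP position; "eef_rot": TCP orientation; "force": force on the tool from outside, world axes, zero at the start; "torque": the same for the moment, N m; "gripper_width": opening from 0.0 (shut) to 1.0 (fully open); "finger_force": force on a finger pad.
Only numpy, scipy, OpenCV 4.12 (cv2) and the standard library are available. Lean on these libraries where they do the work, as an engineer would, in place of code of your own. Each camera call takes 0.05 s, during which the arm holds its last target. There are 200 camera calls.

## Working session

There is one attempt and no reset: what is moved stays moved. The work goes in short steps, Python scripts to look and compute and a tool call to move; the robot and the scene stay as the last step left them, time stands still between calls to the robot, and variables do not carry over. Pictures are saved under pics/ and viewed, at most 10 in all, crops included, and the job is handed in when it is done.

Besides the shell and the picture viewer there is one more tool, called after "Emit:" in YAML: its name, and indented under it one key for each argument. arm_command: Moves the arm, as the interface text tells. Its arguments: {"type":"object","properties":{"increments":{"type":"array"}},"required":["increments"]}

```bash
mkdir -p pics; ls
cat > h.py <<'E'
from rig import *
import numpy as np, cv2
from scipy.spatial.transform import Rotation as Ro
def toolT():
    s=state(); q=s["eef_rot"]; T=np.eye(4); T[:3,:3]=Ro.from_quat([q[1],q[2],q[3],q[0]]).as_matrix(); T[:3,3]=s["eef_pos"]; return T
def cam(name):
    T=toolT(); c=capture(name)
    if "hand_eye" in c: M=T@np.array(c["hand_eye"]); c["C"]=M[:3,3]; c["A"]=M[:3,:3]
    else: R=np.array(c["R"]); c["A"]=R.T; c["C"]=-R.T@np.array(c["t"]).ravel()
    return c
def ray(c,u,v,z):
    d=c["A"]@np.linalg.inv(c["K"])@np.array([u,v,1.]); return c["C"]+d*(z-c["C"][2])/d[2]
def cloud(c):
    z=c["range_z"].astype(float); v,u=np.mgrid[:z.shape[0],:z.shape[1]]
    p=np.stack([u,v,np.ones_like(u)],-1)@np.linalg.inv(c["K"]).T*z[...,None]
    return p@c["A"].T+c["C"]
def tool(p):  # world point/vec -> shift along tool axes (mm)
    T=toolT(); return T[:3,:3].T@(np.array(p)-T[:3,3])
E
python3 - <<'E'
from h import *
s=state(); print({k:np.round(v,3) for k,v in s.items()})
a=cam("scene"); b=cam("top")
print(a["C"],b["C"],a["K"])
np.savez("c0.npz",**{n+k:c[k] for n,c in (("s",a),("t",b)) for k in ("pixels","range_z","K","A","C")})
cv2.imwrite("pics/scene.png",a["pixels"]); cv2.imwrite("pics/top.png",b["pixels"])
E
```

```text
pics
{'clock': np.float64(0.0), 'joint_positions': array([ 1.016,  0.313,  1.498,  0.   ,  1.331, -0.223]), 'dq': array([ 0.001, -0.001, -0.001, -0.002,  0.002, -0.   ]), 'joint_efforts': array([-0.0000e+00, -4.1227e+01, -2.5974e+01, -0.0000e+00,  4.0000e-03,
        0.0000e+00]), 'eef_pos': array([170.911, 496.157, 249.743]), 'eef_rot': array([-0.   ,  0.165,  0.986, -0.001]), 'force': array([ 0.144, -0.053, -0.402]), 'torque': array([-0.017, -0.027,  0.021]), 'finger_force': np.float64(0.0), 'gripper_width': np.float64(1.001)}
[1094.48295504  537.27013803  842.77708662] [ 460.38434556   -4.54553496 1386.76587223] [[424.39477408   0.         256.82299574]
 [  0.         424.39477408 196.1943289 ]
 [  0.           0.           1.        ]]
```

View pics/scene.png

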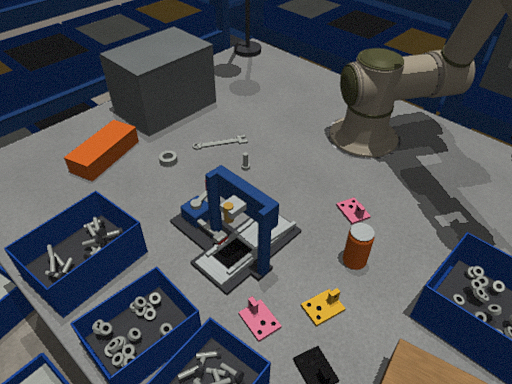

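View pics/top.png

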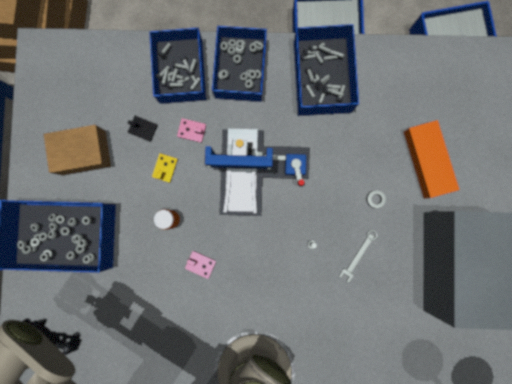

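The scene view shows the yellow bracket at about (324,305), with the oil can at (358,247). In the top view the yellow bracket is at (165,167), and the jig is around (240,170) with its crank knob at (301,183). Bracket-shaped things in the top view are yellow (165,167), pink (192,130), pink (200,264) and black (142,127). Only the yellow one fits the task, and I'll confirm it in an enlarged crop.

Run:
```python
from h import *
d=np.load("c0.npz"); C={n:{k:d[n+k] for k in ("pixels","range_z","K","A","C")} for n in "st"}
for n in "st":
    c=C[n]; P=cloud(c); hsv=cv2.cvtColor(c["pixels"],cv2.COLOR_BGR2HSV)
    for nm,lo,hi in (("yellow",(20,130,100),(32,255,255)),("blue",(100,150,50),(120,255,255)),("red",(172,150,80),(180,255,255)),("orange",(4,150,80),(17,255,255))):
        m=cv2.inRange(hsv,lo,hi)
        k,l,st,ce=cv2.connectedComponentsWithStats(m)
        for i in range(1,k):
            if st[i,4]>(12 if nm=="red" else 60):
                q=P[l==i]; q=q[np.isfinite(q).all(1)&(np.abs(q[:,2])<400)]
                if len(q): print(n,nm,ce[i].round(1),st[i],"med",np.median(q,0).round(),"zr",np.percentile(q[:,2],[2,98]).round(), "xr",np.percentile(q[:,0],[2,98]).round(),"yr",np.percentile(q[:,1],[2,98]).round())
t=C["t"]["pixels"]; s=C["s"]["pixels"]
A=cv2.resize(t[110:300,130:320],(570,570),interpolation=cv2.INTER_CUBIC)
B=cv2.resize(s[270:340,285:360],(225,210),interpolation=cv2.INTER_CUBIC)
im=np.zeros((570,800,3),np.uint8); im[:,:570]=A; im[:210,571:796]=B
cv2.imwrite("pics/crop.png",im)
```

```text
s yellow [322.9 306.2] [301 288  44  37 786] med [620. 303.   9.] zr [ 6. 45.] xr [582. 659.] yr [268. 333.]
s blue [36.8  9.1] [   0    0  106   30 1217] med [  464. -1262.   194.] zr [160. 240.] xr [204. 583.] yr [-1305. -1252.]
s blue [94.4 52.6] [   0    0  246  122 8047] med [  297. -1300.   -83.] zr [-214.  -23.] xr [-762.  692.] yr [-1701. -1255.]
s blue [345.4  25.6] [ 250    0  202   63 5292] med [-754. -684.  -82.] zr [-186.  -44.] xr [-1300.  -716.] yr [-1294.  -251.]
s blue [487.2  94.4] [ 457   35   55   92 1539] med [-746.  145. -126.] zr [-185.  -19.] xr [-1297.  -726.] yr [-44. 273.]
s blue [ 51.5 109.7] [   0   81  108   56 1088] med [  540. -1260.  -216.] zr [-245. -188.] xr [259. 756.] yr [-1270. -1250.]
s blue [441.2 103.3] [437  96  10  16  78] med [-705.    7. -194.] zr [-229. -153.] xr [-744. -696.] yr [-26.  18.]
s blue [238.1 206.6] [ 181  166   98  109 2027] med [636.  52. 190.] zr [ 28. 220.] xr [609. 662.] yr [-123.  147.]
s blue [ 79.8 251.9] [   5  191  142  126 6936] med [ 927. -115.   68.] zr [  6. 109.] xr [ 801. 1041.] yr [-279.  -96.]
s blue [468.5 
[... 771 characters left out ...]
] yr [-277.  -99.]
t blue [238.3  60.9] [ 213   27   53   73 1076] med [962.  75.  58.] zr [ 6. 92.] xr [ 834. 1037.] yr [ -4. 145.]
t blue [176.4  64.2] [ 151   29   55   73 1245] med [934. 266.  60.] zr [19. 93.] xr [ 822. 1028.] yr [179. 340.]
t blue [238.5 159.9] [206 147  67  21 812] med [615.  57. 220.] zr [186. 225.] xr [602. 645.] yr [-30. 141.]
t blue [294.9 163.3] [285 154  21  21 238] med [ 634. -100.   52.] zr [46. 58.] xr [602. 660.] yr [-137.  -79.]
t blue [ 52.3 236.3] [   0  200  115   72 2670] med [393. 652.  72.] zr [  4. 122.] xr [300. 493.] yr [450. 750.]
t orange [432.4 159. ] [ 405  121   54   76 2327] med [ 655. -514.   60.] zr [44. 66.] xr [553. 758.] yr [-577. -454.]
```

View pics/crop.png

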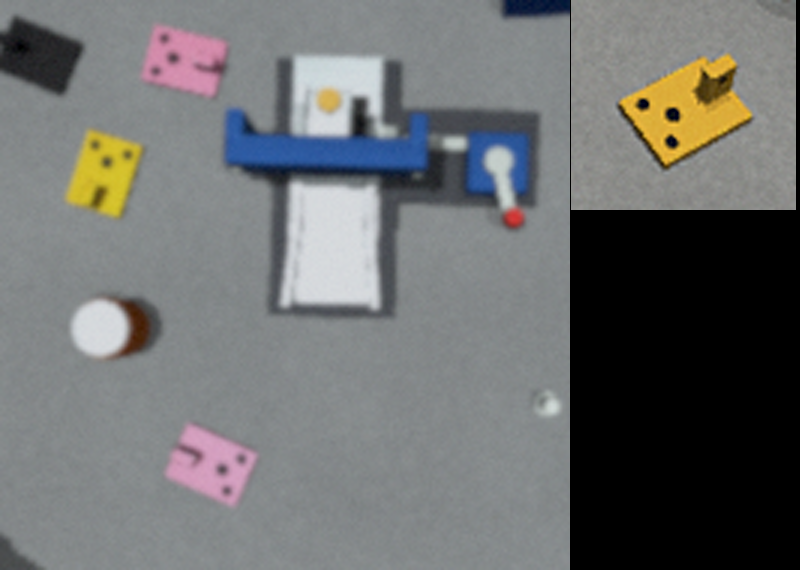

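The enlarged crop confirms the yellow bracket at top px (165,167). Its lug is at about (163,176), pointing towards the robot, so its heading is close to the jig's. The jig's in-feed end faces the robot, and the red knob is at top px (301,182).

Run:
```python
from h import *
d=np.load("c0.npz"); C={n:{k:d[n+k] for k in ("pixels","range_z","K","A","C")} for n in "st"}
def rect(q,n):
    r=cv2.minAreaRect(q[:,:2].astype(np.float32)); print(n,len(q),np.round(r[0],1),np.round(r[1],1),round(r[2],2))
for n in "st":
    c=C[n];P=cloud(c);x,y,z=P[...,0],P[...,1],P[...,2]
    m=(z>212)&(z<228)&(x>570)&(x<700)&(abs(y-55)<120); rect(P[m],n+"beam")
    hsv=cv2.cvtColor(c["pixels"],cv2.COLOR_BGR2HSV)
    w=(hsv[...,1]<60)&(hsv[...,2]>110)&(abs(z-27)<9)&(x>450)&(x<620)&(abs(y-57)<70)
    rect(P[w],n+"deck front")
    ym=cv2.inRange(hsv,(18,100,70),(34,255,255))>0
    near=(x>540)&(x<700)&(y>240)&(y<360)
    q=P[ym&near&(z>5)&(z<17)]; rect(q,n+"plate")
    q=P[near&(z>38)&(z<60)&ym]; print("lugtop",len(q),q.mean(0).round(1) if len(q) else 0)
    for z0,z1 in ((85,105),):
        m=(z>z0)&(z<z1)&(x>500)&(x<700)&(y<-60)&(y>-180); print("knob",m.sum(),P[m].mean(0).round(1), np.argwhere(m).mean(0).round())
c=C["t"]
print("knob",ray(c,301,182.3,96).round(), "axis",ray(c,296,163.3,68).round(), "lug",ray(c,162.7,175.7,46).round())
# deck left/right edges in top view
g=cv2.cvtColor(c["pixels"],cv2.COLOR_BGR2GRAY).astype(int)
for v in (178,186,194,202,208): 
    r=g[v,210:275]; e=np.where(r>150)[0]; 
    if len(e): print(v,e[0]+210,e[-1]+210,ray(c,e[0]+209.5,v,25)[:2].round(1),ray(c,e[-1]+210.5,v,25)[:2].round(1))
```

```text
sbeam 961 [631.6  57.2] [180.9  50.7] 89.85
sdeck front 582 [546.5  59.7] [ 89.4 130.3] 86.7
splate 757 [619.6 299.8] [61.2 80.7] 74.15
lugtop 66 [595.8 307.4  43.3]
knob 2 [ 586.5 -122.6   88.1] [184. 205.]
tbeam 814 [626.4  57.3] [179.4  49.2] 89.46
tdeck front 1197 [547.3  57.9] [101.4 129.7] 89.62
tplate 421 [615.  300.4] [61.5 79.7] 73.08
lugtop 35 [590.  306.4  45.6]
knob 29 [ 573.2 -120.5   95.4] [182. 301.]
knob [ 571. -122.   96.] axis [ 630. -108.   68.] lug [585. 295.  46.]
178 226 255 [584.8 104.8] [587.2  12.1]
186 226 255 [560.1 104. ] [562.5  11.5]
194 226 255 [535.3 103.2] [537.8  10.8]
202 225 255 [510.6 105.5] [513.2  10.1]
208 224 256 [492.1 108. ] [494.8   6.6]
```

```bash
cat >> h.py <<'E'
def go(p,yaw,tilt=0):
    """row (rotvec, shift m) to reach TCP p (mm), approach tilted (deg), -tool x heading = yaw (deg)"""
    y=np.radians(yaw); t=np.radians(tilt); h=np.array([np.cos(y),np.sin(y),0]); 
    z=np.sin(t)*h+np.array([0,0,-np.cos(t)]); yy=np.array([-np.sin(y),np.cos(y),0]); x=np.cross(yy,z)
    T=toolT(); rv=Ro.from_matrix(T[:3,:3].T@np.stack([x,yy,z],1)).as_rotvec()
    r=np.r_[rv,T[:3,:3].T@(np.array(p)-T[:3,3])/1000]; print(p,yaw,tilt,"->",np.round(r,4).tolist()); return r
E
python3 - <<'E'
from h import *
go([560,305,230],-16)
E
```

```text
[560, 305, 230] -16 0 -> [-0.0011, -0.0003, -0.0526, -0.4301, -0.054, 0.0198]
```

Emit:
arm_command:
  increments: [0,0,-0.02,-0.15,-0.02,0.01,0.085,0,0,-0.05,-0.3,-0.04,0.02,0.085,0,0,-0.05,-0.43,-0.054,0.02,0.085,0,0,-0.05,-0.43,-0.054,0.02,0.085,0,0,-0.05,-0.43,-0.054,0.02,0.085,0,0,-0.05,-0.43,-0.054,0.02,0.085,0,0,-0.05,-0.43,-0.054,0.02,0.085,0,0,-0.05,-0.43,-0.054,0.02,0.085,0,0,-0.05,-0.43,-0.054,0.02,0.085,0,0,-0.05,-0.43,-0.054,0.02,0.085,0,0,-0.05,-0.43,-0.054,0.02,0.085]

```text
clock: 1.48
eef_pos: [559.3, 305.9, 230.7]
eef_rot: [0.0, 0.14, 0.99, 0.0]
force: [0.1, 0.3, 0.4]
gripper_width: 0.998
finger_force: 0.0
```

Run:
```python
from h import *
c=cam("wrist"); cv2.imwrite("pics/w1.png",c["pixels"]); P=cloud(c)
print(state()["eef_pos"],c["C"],c["A"].round(2).tolist())
hsv=cv2.cvtColor(c["pixels"],cv2.COLOR_BGR2HSV); ym=cv2.inRange(hsv,(18,100,60),(34,255,255))>0
k,l,st,ce=cv2.connectedComponentsWithStats(ym.astype(np.uint8)); i=1+st[1:,4].argmax(); ym=l==i; print(st[i])
for n,a,b in (("plate",5,16),("lug",38,60)):
    q=P[ym&(P[...,2]>a)&(P[...,2]<b)]
    if len(q)>5:
        r=cv2.minAreaRect(q[:,:2].astype(np.float32)); print(n,len(q),np.round(r[0],1),np.round(r[1],1),round(r[2],1),q[:,2].mean().round(1),q.mean(0).round(1))
```

```text
[559.4269082  305.82460809 230.62921938] [489.84610988 325.80205738 353.80611537] [[0.28, 0.92, 0.27], [0.96, -0.27, -0.08], [0.0, 0.28, -0.96]]
[ 237  183   47   58 2515]
plate 2200 [617.9 299.4] [59.9 79.9] 73.9 9.6 [617.2 299.5   9.6]
lug 217 [592.8 306.9] [12.1 23.5] 74.2 45.1 [591.6 306.8  45.1]
```

View pics/w1.png

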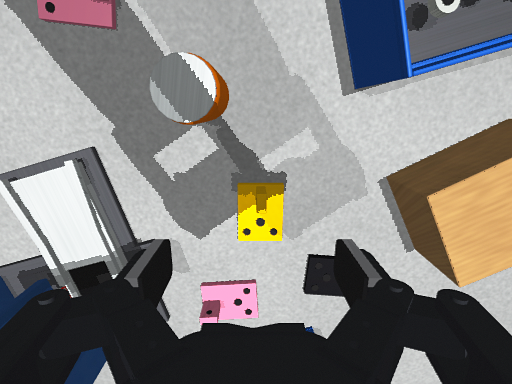

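Run:
```python
from h import *
go([592.8,306.8,36],-16)
c=cam("wrist"); P=cloud(c); hsv=cv2.cvtColor(c["pixels"],cv2.COLOR_BGR2HSV)
# jig deck edges
x,y,z=P[...,0],P[...,1],P[...,2]
w=(abs(z-25)<4)&(x>440)&(x<590)&(abs(y-57)<60); q=P[w]; r=cv2.minAreaRect(q[:,:2].astype(np.float32)); print("deck",len(q),r, q.min(0),q.max(0))
```

```text
[592.8, 306.8, 36] -16 0 -> [0.0002, 0.0002, -0.0015, -0.0317, 0.0101, 0.1946]
deck 4566 ((536.9102783203125, 61.55158233642578), (93.36273956298828, 106.30121612548828), 89.77800750732422) [483.581428    15.07532873  21.02520882] [589.96913864 108.42973407  28.98821005]
```

Emit:
arm_command:
  increments: [0,0,0,-0.015,-0.005,0.04,0.085,0,0,0,-0.032,-0.01,0.1,0.085,0,0,0,-0.032,-0.01,0.15,0.085,0,0,0,-0.032,-0.01,0.15,0.085,0,0,0,-0.032,-0.01,0.15,0.085]

```text
clock: 2.2
eef_pos: [588.9, 287.3, 83.0]
eef_rot: [0.002, 0.14, 0.99, 0.001]
force: [-0.1, -0.6, 0.4]
gripper_width: 0.994
finger_force: 0.0
```

Run:
```python
from h import *
print(state()["eef_pos"]);go([592.8,306.8,36],-16)
```

```text
[588.88194567 287.34172706  82.95825265]
[592.8, 306.8, 36] -16 0 -> [0.0019, 0.0031, -0.0021, 0.0018, 0.0197, 0.047]
```

Emit:
arm_command:
  increments: [0,0,0,0.002,0.02,0,0.085,0,0,0,0.002,0.02,0.002,0.085,0,0,0,0.002,0.02,0.03,0.085,0,0,0,0.002,0.02,0.047,0.085,0,0,0,0.002,0.02,0.047,0.085,0,0,0,0.002,0.02,0.047,0.03,0,0,0,0.002,0.02,0.047,0,0,0,0,0.002,0.02,0.047,0,0,0,0,0.002,0.02,0.047,0,0,0,0,0.002,0.02,0.047,0,0,0,0,0.002,0.02,0.047,0]

```text
clock: 3.58
eef_pos: [591.7, 306.6, 33.6]
eef_rot: [0.0, 0.14, 0.99, 0.0]
force: [0.4, 1.2, 3.5]
gripper_width: 0.131
finger_force: 59.1
```

Run:
```python
from h import *
s=state();print(s["eef_pos"],s["finger_force"]);go([s["eef_pos"][0],s["eef_pos"][1],130],-16)
d=np.load("c0.npz")
```

```text
[591.72472716 306.63085712  33.64782178] 59.14708435535431
[np.float64(591.7247271597889), np.float64(306.63085711937794), 130] -16 0 -> [0.0004, 0.0004, -0.0025, -0.0, 0.0, -0.0964]
```

Run:
```python
from h import *
go([592,306.6,180],-16);go([560,240,230],-8);go([500,170,230],0)
```

```text
[592, 306.6, 180] -16 0 -> [0.0004, 0.0004, -0.0025, -0.0003, 0.0001, -0.1464]
[560, 240, 230] -8 0 -> [0.0003, 0.0005, -0.1421, 0.0119, -0.0727, -0.1964]
[500, 170, 230] 0 0 -> [0.0003, 0.0005, -0.2818, 0.05, -0.1567, -0.1964]
```

Emit:
arm_command:
  increments: [0,0,0,0,0,-0.03,0,0,0,0,0,0,-0.08,0,0,0,0,0,0,-0.14,0,0,0,-0.14,0.012,-0.07,-0.18,0,0,0,-0.2,0.03,-0.12,-0.196,0,0,0,-0.28,0.05,-0.157,-0.196,0,0,0,-0.28,0.05,-0.157,-0.196,0,0,0,-0.28,0.05,-0.157,-0.196,0,0,0,-0.28,0.05,-0.157,-0.196,0]

```text
clock: 4.7
eef_pos: [500.4, 170.2, 228.8]
eef_rot: [-0.0, 0.001, 1.0, 0.0]
force: [-0.3, -0.2, -3.8]
gripper_width: 0.131
finger_force: 59.4
```

Run:
```python
from h import *
s=state(); print(s["eef_pos"],s["finger_force"],s["gripper_width"],s["force"])
c=cam("wrist"); P=cloud(c); cv2.imwrite("pics/w2.png",c["pixels"])
np.savez("w2.npz",**{k:c[k] for k in ("pixels","range_z","K","A","C")})
x,y,z=P[...,0],P[...,1],P[...,2]
# profile across deck: for bands of x, z vs y
for x0 in range(480,620,20):
    m=(abs(x-x0)<4)&(y>0)&(y<125)
    yy,zz=y[m],z[m]; b=[(int(k),round(float(np.median(zz[abs(yy-k)<1.5])),0)) for k in range(4,122,3) if (abs(yy-k)<1.5).sum()>2]; print(x0,b)
```

```text
[500.35670058 170.20324796 228.83383225] 59.42953169345856 0.13065800451788573 [-0.29270754 -0.2474729  -3.82880603]
480 [(4, 10.0), (7, 10.0), (10, 10.0), (13, 11.0), (16, 11.0), (19, 10.0), (22, 11.0), (25, 10.0), (28, 10.0), (31, 11.0), (34, 11.0), (37, 11.0), (40, 10.0), (43, 10.0), (46, 10.0), (49, 10.0), (52, 10.0), (55, 10.0), (58, 11.0), (61, 10.0), (64, 10.0), (67, 10.0), (70, 10.0), (73, 10.0), (76, 10.0), (79, 11.0), (82, 10.0), (85, 11.0), (88, 10.0), (91, 10.0), (94, 11.0), (97, 11.0), (100, 11.0), (103, 10.0), (106, 10.0), (109, 11.0), (112, 11.0), (115, 10.0), (118, 11.0), (121, 9.0)]
500 [(7, 32.0), (10, 33.0), (13, 33.0), (16, 32.0), (19, 25.0), (22, 25.0), (25, 24.0), (28, 24.0), (31, 24.0), (34, 24.0), (37, 24.0), (40, 25.0), (43, 24.0), (46, 25.0), (49, 25.0), (52, 25.0), (55, 24.0), (58, 25.0), (61, 25.0), (64, 24.0), (67, 25.0), (70, 25.0), (73, 25.0), (76, 25.0), (79, 24.0), (82, 25.0), (85, 25.0), (88, 24.0), (91, 24.0), (94, 24.0), (97, 33.0), (100, 33.0), (103, 33.0), (106, 27.0), (109, 11.0), (112, 11.0), (115, 11.0), (118, 10.0), (121, 11.0)]
520 [(10, 32.
[... 1396 characters left out ...]
, 28.0), (28, 24.0), (31, 25.0), (34, 25.0), (37, 24.0), (40, 25.0), (43, 25.0), (46, 25.0), (49, 24.0), (52, 24.0), (55, 25.0), (58, 24.0), (61, 25.0), (64, 24.0), (67, 25.0), (70, 25.0), (73, 24.0), (76, 25.0), (79, 24.0), (82, 25.0), (85, 25.0), (88, 33.0), (91, 33.0), (94, 33.0), (97, 33.0), (100, 25.0), (103, 25.0)]
600 [(4, 11.0), (16, 33.0), (19, 33.0), (22, 33.0), (25, 29.0), (28, 24.0), (31, 24.0), (34, 25.0), (37, 25.0), (40, 25.0), (43, 25.0), (46, 25.0), (49, 25.0), (52, 25.0), (55, 24.0), (58, 25.0), (61, 25.0), (64, 25.0), (67, 25.0), (70, 24.0), (73, 24.0), (76, 24.0), (79, 24.0), (82, 25.0), (85, 25.0), (88, 33.0), (91, 33.0), (94, 33.0), (97, 33.0), (100, 25.0), (103, 24.0)]
```

View pics/w2.png

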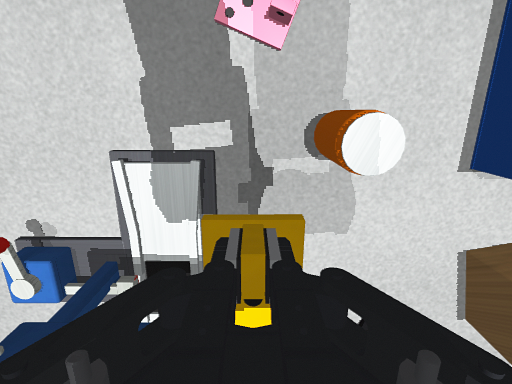

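The wrist view shows the bracket held squarely by its lug at (255,270). The jig deck is at (165,210) between its rails, and the oil can (370,140) is untouched. The rail profiles put the centre line at y ≈ 56.5 with the yaw near 0.

Run:
```python
from h import *
go([530,57,110],0);go([530,56.7,64],0);go([530,56.7,58.5],0)
d=np.load("w2.npz"); c={k:d[k] for k in d}; P=cloud(c);x,y,z=P[...,0],P[...,1],P[...,2]
for y0 in (30,40,50,60,70):
    m=(abs(y-y0)<3)&(abs(z-25)<2.5)&(x<600); n=(abs(y-y0)<3)&(z>8)&(z<13)&(x<560); print(y0,x[m].min().round(1),x[n].max().round(1))
for y0 in (12,100):
    m=(abs(y-y0)<5)&(abs(z-33)<2)&(x<600); print("rail",y0,x[m].min().round(1))
```

```text
[530, 57, 110] 0 0 -> [0.0, -0.0005, -0.0012, -0.0299, -0.1132, 0.1188]
[530, 56.7, 64] 0 0 -> [0.0, -0.0005, -0.0012, -0.0299, -0.1135, 0.1648]
[530, 56.7, 58.5] 0 0 -> [0.0, -0.0005, -0.0012, -0.0299, -0.1135, 0.1703]
30 488.2 489.2
40 488.3 489.1
50 488.3 489.2
60 488.2 488.4
70 488.3 488.5
rail 12 483.3
rail 100 484.2
```

Emit:
arm_command:
  increments: [0,0,0,-0.03,-0.05,0.01,0,0,0,0,-0.03,-0.1,0.05,0,0,0,0,-0.03,-0.1135,0.1,0,0,0,0,-0.03,-0.1135,0.15,0,0,0,0,-0.03,-0.1135,0.16,0,0,0,0,-0.03,-0.1135,0.163,0,0,0,0,-0.03,-0.1135,0.165,0,0,0,0,-0.03,-0.1135,0.165,0]

```text
clock: 5.75
eef_pos: [530.3, 56.2, 65.5]
eef_rot: [0.001, 0.001, 1.0, -0.0]
force: [0.1, 1.2, -3.8]
gripper_width: 0.129
finger_force: 59.8
```

Emit:
arm_command:
  increments: [0,0,0,0,0,0.003,0,0,0,0,0,0,0.005,0,0,0,0,0,0,0.006,0,0,0,0,0,0,0.0065,0,0,0,0,0,0,0.0065,0]

```text
clock: 6.38
eef_pos: [529.6, 56.1, 58.6]
eef_rot: [-0.0, 0.001, 1.0, -0.0]
force: [-4.1, -0.8, 7.0]
gripper_width: 0.13
finger_force: 61.6
```

Emit:
arm_command:
  increments: [0,0,0,0,0,0,0.035,0,0,0,0,0,0,0.035,0,0,0,0,0,0,0.035,0,0,0,0,0,-0.03,0.035,0,0,0,0,0,-0.06,0.035,0,0,0,0,0,-0.06,0.035]

```text
clock: 7.12
eef_pos: [530.8, 56.0, 119.7]
eef_rot: [0.002, 0.001, 1.0, -0.0]
force: [-0.3, 0.3, 0.1]
gripper_width: 0.405
finger_force: 0.0
```

```bash
cat >> h.py <<'E'
def tip(p,yaw,tilt):
    y=np.radians(yaw);t=np.radians(tilt); return go(np.array(p)-19*np.array([np.sin(t)*np.cos(y),np.sin(t)*np.sin(y),-np.cos(t)]),yaw,tilt)
E
python3 - <<'E'
from h import *
print(state()["eef_pos"]); c=cam("wrist"); P=cloud(c)
hsv=cv2.cvtColor(c["pixels"],cv2.COLOR_BGR2HSV); ym=cv2.inRange(hsv,(18,100,60),(34,255,255))>0
for n,a,b in (("plate",30,41),("lug",62,80)):
    q=P[ym&(P[...,2]>a)&(P[...,2]<b)]
    if len(q)>5:
        r=cv2.minAreaRect(q[:,:2].astype(np.float32)); print(n,len(q),np.round(r[0],1),np.round(r[1],1),round(r[2],1),q[:,2].mean().round(1))
tip([485,56.5,100],0,38);tip([497,56.5,43],0,38)
E
```

```text
[530.75120105  55.98731034 119.69400658]
plate 5022 [556.6  56.1] [59.9 79.8] 90.0 34.5
lug 651 [530.6  56. ] [11.7 24.5] 89.9 70.0
[473.30243197  56.5        114.97220432] 0 38 -> [-0.0007, -0.6618, -0.0016, 0.0567, 0.0004, 0.0032]
[485.30243197  56.5         57.97220432] 0 38 -> [-0.0007, -0.6618, -0.0016, 0.0447, 0.0004, 0.0602]
```

Emit:
arm_command:
  increments: [0,-0.16,0,0.02,0,0,0.0,0,-0.33,0,0.04,0,0,0.0,0,-0.5,0,0.057,0,0.003,0.0,0,-0.662,0,0.057,0,0.003,0.0,0,-0.662,0,0.057,0,0.003,0.0,0,-0.662,0,0.05,0,0.03,0.0,0,-0.662,0,0.045,0,0.058,0.0,0,-0.662,0,0.045,0,0.058,0.0,0,-0.662,0,0.045,0,0.058,0.0]

```text
clock: 8.3
eef_pos: [493.9, 63.5, 86.1]
eef_rot: [0.306, 0.002, 0.952, -0.005]
force: [0.1, -0.1, -0.5]
gripper_width: 0.001
finger_force: 0.0
```

Run:
```python
from h import *
s=state();print(s["eef_pos"],s["force"],s["gripper_width"])
tip([497,56.2,43],0,38);tip([510,56.2,43],0,38);tip([610,56.2,43],0,38)
```

```text
[493.92069735  63.53179535  86.10824232] [ 0.12810719 -0.11297999 -0.49189101] 0.0012935103722659055
[485.30243197  56.2         57.97220432] 0 38 -> [-0.0119, -0.0414, -0.0009, 0.0234, -0.0071, 0.0179]
[498.30243197  56.2         57.97220432] 0 38 -> [-0.0119, -0.0414, -0.0009, 0.0128, -0.007, 0.0255]
[598.30243197  56.2         57.97220432] 0 38 -> [-0.0119, -0.0414, -0.0009, -0.0685, -0.0063, 0.0838]
```

Emit:
arm_command:
  increments: [-0.012,-0.041,0,0.023,-0.007,0.009,0,-0.012,-0.041,0,0.023,-0.007,0.018,0,-0.012,-0.041,0,0.023,-0.007,0.018,0,-0.012,-0.041,0,0.023,-0.007,0.018,0]

```text
clock: 8.8
eef_pos: [496.3, 63.9, 85.4]
eef_rot: [0.306, 0.004, 0.952, -0.005]
force: [-0.2, -0.7, 0.0]
gripper_width: -0.001
finger_force: 0.0
```

Run:
```python
from h import *
s=state();print(s["eef_pos"],s["force"],s["joint_positions"].round(2))
tip([497,56.2,43],0,38);tip([507,56.2,43],0,38);tip([607,56.2,43],0,38)
```

```text
[496.28040155  63.92399976  85.39259375] [-0.16010157 -0.69463422  0.04384396] [-0.14  0.32  2.18  1.2   0.08 -2.88]
[485.30243197  56.2         57.97220432] 0 38 -> [-0.0119, -0.0407, -0.0051, 0.0249, -0.0077, 0.016]
[495.30243197  56.2         57.97220432] 0 38 -> [-0.0119, -0.0407, -0.0051, 0.0167, -0.0076, 0.0218]
[595.30243197  56.2         57.97220432] 0 38 -> [-0.0119, -0.0407, -0.0051, -0.0645, -0.0064, 0.0801]
```

The wrist came near its singular pose (q5≈0.08, q6 at its limit), because the forearm is steep this close in. I'll back off to less tilt now and add tilt as the reach grows.

Run:
```python
from h import *
go([480,57,130],0,10)
```

```text
[480, 57, 130] 0 10 -> [-0.0104, 0.448, -0.0079, -0.0128, -0.0074, -0.0456]
```

Emit:
arm_command:
  increments: [0,0.05,0,0.01,0,-0.02,0,-0.01,0.15,0,0.0,0,-0.04,0,-0.01,0.3,0,-0.013,-0.007,-0.0456,0,-0.01,0.448,-0.008,-0.013,-0.0074,-0.0456,0,-0.01,0.448,-0.008,-0.013,-0.0074,-0.0456,0,-0.01,0.448,-0.008,-0.013,-0.0074,-0.0456,0,-0.01,0.448,-0.008,-0.013,-0.0074,-0.0456,0,-0.01,0.448,-0.008,-0.013,-0.0074,-0.0456,0]

```text
clock: 9.8
eef_pos: [479.4, 57.2, 129.7]
eef_rot: [0.087, 0.0, 0.996, 0.0]
force: [0.3, -0.0, -0.2]
gripper_width: -0.001
finger_force: 0.0
```

Run:
```python
from h import *
s=state();print(s["clock"],s["eef_pos"],s["force"],s["joint_positions"].round(3))
go([480,57,130],0,10); tip([500,56.2,43],0,15)
```

```text
9.8 [479.43749632  57.16574142 129.69118053] [ 0.27149348 -0.042838   -0.20649966] [-0.137  0.285  1.897  0.034  0.787 -1.729]
[480, 57, 130] 0 10 -> [0.0003, 0.0002, -0.0, -0.0006, -0.0002, -0.0002]
[495.08243814  56.2         61.3525907 ] 0 15 -> [0.0003, -0.0871, -0.0, -0.0035, -0.001, 0.07]
```

Emit:
arm_command:
  increments: [0,-0.04,0,-0.002,-0.001,0.03,0,0,-0.087,0,-0.0035,-0.001,0.06,0,0,-0.087,0,-0.0035,-0.001,0.07,0,0,-0.087,0,-0.0035,-0.001,0.07,0,0,-0.087,0,-0.0035,-0.001,0.07,0]

```text
clock: 10.42
eef_pos: [496.3, 55.9, 62.8]
eef_rot: [0.131, 0.0, 0.991, -0.0]
force: [0.6, 0.7, -0.1]
gripper_width: 0.0
finger_force: 0.0
```

Run:
```python
from h import *
s=state();print(s["clock"],s["eef_pos"],s["force"],s["joint_positions"].round(3))
for x,t in ((508,15),(530,18),(550,20),(570,20)): tip([x,56.2,43],0,t)
```

```text
10.425 [496.29506566  55.92813781  62.82913242] [ 0.58143495  0.69512487 -0.14310452] [-0.14   0.409  1.964  0.074  0.509 -1.771]
[503.08243814  56.2         61.3525907 ] 0 15 -> [-0.0006, 0.0013, 0.0, -0.0062, 0.0003, 0.0032]
[524.12867711  56.2         61.07007381] 0 18 -> [-0.0006, -0.051, 0.0, -0.0264, 0.0003, 0.0089]
[543.50161728  56.2         60.85415979] 0 20 -> [-0.0006, -0.0859, 0.0, -0.0451, 0.0003, 0.0142]
[563.50161728  56.2         60.85415979] 0 20 -> [-0.0006, -0.0859, 0.0, -0.0644, 0.0003, 0.0194]
```

Emit:
arm_command:
  increments: [0,0,0,-0.0062,0.0003,0.0032,0,0,-0.01,0,-0.01,0.0003,0.0045,0,0,-0.02,0,-0.015,0.0003,0.006,0,0,-0.035,0,-0.02,0.0003,0.0073,0,0,-0.051,0,-0.0264,0.0003,0.009,0,0,-0.06,0,-0.031,0.0003,0.0105,0,0,-0.07,0,-0.036,0.0003,0.0118,0,0,-0.08,0,-0.041,0.0003,0.013,0,0,-0.086,0,-0.045,0.0003,0.0142,0,0,-0.086,0,-0.045,0.0003,0.0142,0]

```text
clock: 11.68
eef_pos: [543.3, 56.2, 59.9]
eef_rot: [0.173, 0.0, 0.985, -0.0]
force: [-0.1, 0.3, -0.0]
gripper_width: -0.003
finger_force: 0.0
```

Run:
```python
from h import *
s=state();print(s["clock"],s["eef_pos"],s["force"],s["joint_positions"].round(3))
c=cam("wrist"); P=cloud(c)
hsv=cv2.cvtColor(c["pixels"],cv2.COLOR_BGR2HSV); ym=cv2.inRange(hsv,(18,100,40),(34,255,255))>0
q=P[ym&(P[...,2]>25)&(P[...,2]<80)&(P[...,0]<700)]; print(len(q),np.percentile(q,[1,50,99],axis=0).round(1).tolist())
l=q[q[:,2]>62]; print("lug",len(l),np.percentile(l,[1,50,99],axis=0).round(1).tolist() if len(l) else 0)
for x,t in ((560,22),(570,25),(580,28),(590,30)): tip([x,56.2,43],0,t)
```

```text
11.675 [543.33879962  56.2124306   59.86437909] [-0.11499024  0.34871427 -0.01250069] [-0.131  0.472  1.89   0.105  0.436 -1.789]
1834 [[533.0, 26.5, 25.6], [562.3, 55.9, 34.4], [585.1, 85.7, 71.4]]
lug 214 [[523.7, 40.7, 62.8], [572.2, 56.0, 70.6], [582.6, 71.7, 78.4]]
[552.88247473  56.2         60.61649324] 0 22 -> [-0.0006, -0.0353, -0.0001, -0.0092, -0.0, 0.0027]
[561.97025303  56.2         60.21984795] 0 25 -> [-0.0006, -0.0876, -0.0001, -0.0176, -0.0, 0.0061]
[571.08004031  56.2         59.77600426] 0 28 -> [-0.0006, -0.14, -0.0001, -0.0261, -0.0, 0.0097]
[580.5         56.2         59.45448267] 0 30 -> [-0.0006, -0.1749, -0.0, -0.0348, -0.0, 0.0132]
```

Emit:
arm_command:
  increments: [0,-0.018,0,-0.0045,0,0.0013,0,0,-0.035,0,-0.009,0,0.0027,0,0,-0.06,0,-0.0134,0,0.0044,0,0,-0.087,0,-0.0176,0,0.0061,0,0,-0.114,0,-0.022,0,0.0079,0,0,-0.14,0,-0.026,0,0.0097,0,0,-0.158,0,-0.0305,0,0.0115,0,0,-0.175,0,-0.0348,0,0.0132,0,0,-0.175,0,-0.0348,0,0.0132,0]

```text
clock: 12.85
eef_pos: [580.5, 56.2, 59.1]
eef_rot: [0.259, 0.0, 0.966, -0.0]
force: [-0.1, -0.7, -0.2]
gripper_width: 0.003
finger_force: 0.0
```

```bash
cat > m.py <<'E'
from h import *
s=state();print(s["clock"],s["eef_pos"],s["force"].round(1),s["joint_positions"].round(3))
c=cam("wrist"); P=cloud(c)
hsv=cv2.cvtColor(c["pixels"],cv2.COLOR_BGR2HSV); ym=cv2.inRange(hsv,(18,100,40),(34,255,255))>0
ym&=(P[...,0]<750)&(abs(P[...,1]-56)<45)
q=P[ym&(P[...,2]>20)&(P[...,2]<45)]
for lo,hi in ((-32,-10),(10,32)):
    b=q[(q[:,1]-56>lo)&(q[:,1]-56<hi)]
    if len(b)>20: 
        A=np.c_[b[:,0],b[:,1]-56,np.ones(len(b))]; f=np.linalg.lstsq(A,b[:,2],rcond=None)[0]; print("plate",len(b),b.min(0).round(1),b.max(0).round(1),"zmed",np.median(b[:,2]).round(1),"slope",f[:2].round(3))
l=P[ym&(P[...,2]>58)]; print("lug",len(l),np.percentile(l,[2,50,98],axis=0).round(1).tolist() if len(l) else 0)
cv2.imwrite("pics/m%d.png"%(s["clock"]*100),c["pixels"])
E
python3 - <<'E'
import m
from h import *
for x,t in ((595,31),(600,32),(605,33),(610,34),(615,35)): tip([x,56.2,43],0,t)
E
```

```text
12.85 [580.48537084  56.17765863  59.12152946] [-0.1 -0.7 -0.2] [-0.131  0.508  1.899  0.295  0.225 -1.972]
plate 908 [580.   24.6  24.4] [643.   45.8  44.9] zmed 34.5 slope [ 0.029 -0.053]
plate 907 [580.3  66.1  27.1] [643.3  86.1  44.7] zmed 34.6 slope [0.025 0.072]
lug 144 [[456.1, 42.4, 60.5], [607.6, 56.2, 71.6], [621.1, 69.9, 129.7]]
[585.21427658  56.2         59.28617871] 0 31 -> [-0.0006, -0.0178, -0.0001, -0.0042, 0.0, 0.0023]
[589.93153398  56.2         59.11291383] 0 32 -> [-0.0006, -0.0353, -0.0001, -0.0082, 0.0, 0.0048]
[594.65185833  56.2         58.93474079] 0 33 -> [-0.0006, -0.0527, -0.0001, -0.0122, 0.0, 0.0074]
[599.37533483  56.2         58.75171388] 0 34 -> [-0.0006, -0.0702, -0.0, -0.0162, 0.0, 0.0099]
[604.10204771  56.2         58.56388884] 0 35 -> [-0.0006, -0.0876, -0.0, -0.0202, 0.0, 0.0124]
```

```bash
ls pics
```

```text
crop.png
m1285.png
scene.png
top.png
w1.png
w2.png
```

View pics/m1285.png

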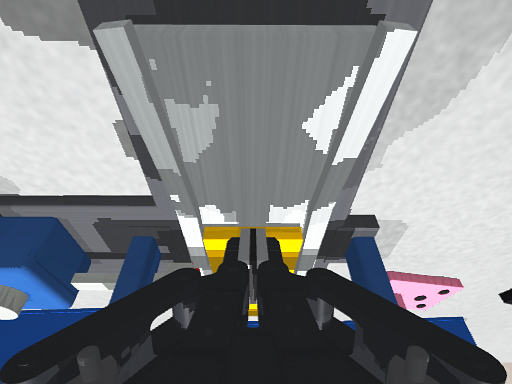

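The view shows the bracket's rear edge at row ~226–237 between the rails and flat, with the closed fingertips behind the lug (a yellow lug patch at (253,308)).

Run:
```python
from h import *
c=cam("wrist"); P=cloud(c); hsv=cv2.cvtColor(c["pixels"],cv2.COLOR_BGR2HSV)
for u in (212,225,285,297):
    print(u,[(v,P[v,u].round(0).astype(int).tolist(),hsv[v,u].tolist()) for v in range(222,262,3)])
print([(v,P[v,253].round(0).astype(int).tolist(),hsv[v,253].tolist()) for v in range(296,322,3)])
print(ray(c,212,225.5,25),ray(c,297,225.5,25),ray(c,212,237,35),c["C"])
```

```text
212 [(222, [594, 31, 24], [0, 0, 255]), (225, [597, 31, 24], [105, 19, 132]), (228, [594, 31, 29], [22, 251, 181]), (231, [594, 32, 31], [22, 245, 172]), (234, [595, 32, 33], [23, 245, 174]), (237, [594, 32, 35], [23, 249, 173]), (240, [595, 32, 37], [30, 255, 255]), (243, [599, 32, 36], [30, 255, 255]), (246, [602, 31, 37], [30, 255, 255]), (249, [607, 31, 35], [30, 255, 255]), (252, [610, 31, 36], [23, 255, 213]), (255, [615, 30, 35], [23, 255, 215]), (258, [619, 29, 35], [23, 242, 157]), (261, [624, 29, 34], [23, 247, 159])]
225 [(222, [593, 39, 25], [0, 0, 255]), (225, [596, 39, 25], [105, 19, 131]), (228, [594, 39, 29], [23, 252, 185]), (231, [596, 39, 30], [23, 248, 172]), (234, [594, 40, 33], [23, 251, 174]), (237, [594, 40, 35], [23, 246, 176]), (240, [595, 40, 37], [30, 255, 255]), (243, [599, 40, 37], [30, 255, 255]), (246, [603, 39, 36], [28, 255, 255]), (249, [574, 43, 56], [21, 215, 193]), (252, [572, 43, 59], [18, 127, 66]), (255, [571, 43, 61], [110, 90, 34]), (258, [570, 44, 64], [115, 45, 34]), (261, [559, 45, 71], [113, 31, 33])]
285 [(222, [594, 76, 25], [0, 0, 255
[... 831 characters left out ...]
55, 255]), (249, [606, 84, 36], [29, 255, 255]), (252, [610, 85, 36], [22, 255, 209]), (255, [616, 85, 35], [23, 255, 220]), (258, [621, 86, 34], [22, 191, 143]), (261, [635, 88, 28], [90, 5, 108])]
[(296, [578, 56, 78], [135, 10, 105]), (299, [579, 56, 79], [160, 7, 103]), (302, [580, 56, 80], [124, 18, 101]), (305, [603, 56, 72], [30, 255, 255]), (308, [607, 56, 72], [30, 255, 255]), (311, [615, 56, 71], [22, 234, 148]), (314, [619, 56, 71], [23, 255, 150]), (317, [827, 57, -1], [105, 2, 232]), (320, [838, 57, 0], [21, 7, 241])]
[596.56372545  30.78668628  25.        ] [596.56068484  84.10616118  25.        ] [594.56525797  32.00442859  35.        ] [456.08619978  56.20080757 129.81652521]
```

The plate's rear is at x≈595 and its top slopes down towards the nose, so the nose has begun to dip. I'll keep 30° tilt and push on in small steps, checking the force.

Emit:
arm_command:
  increments: [0,0,0,-0.0017,0,0.001,0,0,0,0,-0.0034,0,0.002,0,0,0,0,-0.0051,0,0.003,0,0,0,0,-0.0068,0,0.004,0,0,0,0,-0.0086,0,0.005,0]

```text
clock: 13.58
eef_pos: [590.1, 56.3, 59.1]
eef_rot: [0.258, 0.0, 0.966, -0.0]
force: [-1.4, 0.1, -0.8]
gripper_width: 0.002
finger_force: 0.6
```

```bash
cat > m.py <<'E'
from h import *
s=state();print(round(float(s["clock"]),2),s["eef_pos"].round(1),s["force"].round(1),s["joint_positions"].round(3))
c=cam("wrist"); P=cloud(c); hsv=cv2.cvtColor(c["pixels"],cv2.COLOR_BGR2HSV)
top=(cv2.inRange(hsv,(18,150,60),(34,255,255))>0)&(abs(abs(P[...,1]-56.3)-20)<9)&(P[...,2]>18)&(P[...,2]<42)
b=P[top]; x0=np.percentile(b[:,0],3); b2=b[(b[:,0]>x0+4)&(b[:,0]<x0+35)]
f=np.polyfit(b2[:,0],b2[:,2],1); print("rear x",x0.round(1),"slope",f[0].round(3),"z top near rear",np.polyval(f,x0+5).round(1),len(b2))
E
python3 m.py
```

```text
13.57 [590.1  56.3  59.1] [-1.4  0.1 -0.8] [-0.128  0.523  1.87   0.272  0.238 -1.947]
rear x 603.2 slope -0.076 z top near rear 35.5 746
```

Emit:
arm_command:
  increments: [0,0,0,-0.0013,0,0.0008,0,0,0,0,-0.0026,0,0.0015,0,0,0,0,-0.0039,0,0.0023,0,0,0,0,-0.0052,0,0.003,0]

```text
clock: 14.12
eef_pos: [596.1, 56.2, 59.1]
eef_rot: [0.258, 0.0, 0.966, -0.0]
force: [-2.0, -0.4, -1.0]
gripper_width: -0.001
finger_force: 0.6
```

```bash
python3 m.py
```

```text
14.12 [596.1  56.2  59.1] [-2.  -0.4 -1. ] [-0.127  0.532  1.853  0.26   0.246 -1.933]
rear x 609.2 slope -0.072 z top near rear 35.0 750
```

Emit:
arm_command:
  increments: [0,0,0,-0.0009,0,0.0005,0,0,0,0,-0.0018,0,0.001,0,0,0,0,-0.0027,0,0.0015,0,0,0,0,-0.0034,0,0.002,0]

```text
clock: 14.68
eef_pos: [600.1, 56.2, 59.1]
eef_rot: [0.258, 0.0, 0.966, -0.0]
force: [-1.2, -0.7, -0.3]
gripper_width: -0.002
finger_force: 0.7
```

```bash
python3 m.py
```

```text
14.68 [600.1  56.2  59.1] [-1.2 -0.7 -0.3] [-0.126  0.538  1.841  0.253  0.251 -1.925]
rear x 613.2 slope -0.067 z top near rear 34.7 757
```

Emit:
arm_command:
  increments: [0,0,0,-0.0009,0,0.0005,0,0,0,0,-0.0018,0,0.001,0,0,0,0,-0.0026,0,0.0015,0,0,0,0,-0.0026,0,0.0015,0]

```text
clock: 15.22
eef_pos: [603.1, 56.3, 59.2]
eef_rot: [0.259, 0.0, 0.966, -0.0]
force: [-0.8, -0.3, 0.1]
gripper_width: -0.008
finger_force: 0.4
```

```bash
python3 m.py
```

```text
15.22 [603.1  56.3  59.2] [-0.8 -0.3  0.1] [-0.125  0.543  1.832  0.247  0.255 -1.919]
rear x 616.4 slope -0.064 z top near rear 34.5 772
```

Emit:
arm_command:
  increments: [0,0,0,-0.0009,0,0.0005,0,0,0,0,-0.0018,0,0.001,0,0,0,0,-0.0026,0,0.0015,0,0,0,0,-0.0026,0,0.0015,0]

```text
clock: 15.78
eef_pos: [606.1, 56.3, 59.1]
eef_rot: [0.258, 0.0, 0.966, -0.0]
force: [-1.2, 0.7, -0.7]
gripper_width: 0.001
finger_force: 0.6
```

```bash
python3 m.py
```

```text
15.78 [606.1  56.3  59.1] [-1.2  0.7 -0.7] [-0.124  0.547  1.823  0.242  0.259 -1.913]
rear x 620.7 slope 0.002 z top near rear 29.6 893
```

The bracket has dropped: its plate top is now at z 29.6 with zero slope, about 5 mm beyond pocket_mid. Next I retreat straight back, then go to the crank.

Emit:
arm_command:
  increments: [0,0,0,0.005,0,-0.003,0,0,0,0,0.03,0,-0.017,0,0,0,0,0.06,0,-0.035,0,0,0,0,0.083,0,-0.048,0,0,0.17,0,0.083,0,-0.07,0,0,0.35,0,0.083,0,-0.1,0,0,0.52,0,0.083,0,-0.13,0.0,0,0.52,0,0.083,0,-0.13,0.0]

```text
clock: 16.82
eef_pos: [469.9, 56.1, 132.8]
eef_rot: [0.002, 0.0, 1.0, -0.001]
force: [-0.6, 1.0, -1.2]
gripper_width: -0.001
finger_force: 0.0
```

Run:
```python
from h import *
s=state();print(s["clock"],s["eef_pos"],s["force"].round(1),s["joint_positions"].round(3))
go([500,0,240],-90);go([520,-118,230],-179)
```

```text
16.825 [469.89800809  56.12287574 132.77356067] [-0.6  1.  -1.2] [-1.290e-01  3.340e-01  1.806e+00 -1.000e-03  9.980e-01 -1.699e+00]
[500, 0, 240] -90 0 -> [0.0021, 0.0043, 1.5703, -0.0306, -0.0563, -0.107]
[520, -118, 230] -179 0 -> [0.0064, 0.0022, 3.1237, -0.0506, -0.1742, -0.0968]
```

Emit:
arm_command:
  increments: [0,0,0.15,-0.01,-0.01,-0.05,0,0,0,0.33,-0.02,-0.03,-0.09,0,0,0,0.5,-0.03,-0.05,-0.1,0,0,0,0.68,-0.04,-0.08,-0.1,0.04,0,0,0.86,-0.05,-0.12,-0.1,0.04,0,0,1.04,-0.05,-0.15,-0.1,0.04,0,0,1.22,-0.05,-0.174,-0.1,0.04,0,0,1.4,-0.05,-0.174,-0.1,0.04,0,0,1.58,-0.05,-0.174,-0.1,0.04,0,0,1.76,-0.05,-0.174,-0.1,0.04,0,0,1.94,-0.05,-0.174,-0.1,0.04,0,0,2.12,-0.05,-0.174,-0.1,0.04,0,0,2.3,-0.05,-0.174,-0.1,0.04,0,0,2.48,-0.05,-0.174,-0.1,0.04,0,0,2.66,-0.05,-0.174,-0.1,0.04,0,0,2.84,-0.05,-0.174,-0.1,0.04,0,0,2.94,-0.05,-0.174,-0.1,0.04,0,0,2.94,-0.05,-0.174,-0.1,0.04,0,0,2.94,-0.05,-0.174,-0.1,0.04]

```text
clock: 19.2
eef_pos: [518.9, -117.6, 230.6]
eef_rot: [0.0, 0.995, 0.102, 0.001]
force: [0.1, 0.5, 0.4]
gripper_width: 0.473
finger_force: 0.0
```

Run:
```python
from h import *
s=state();print(s["clock"],s["eef_pos"],s["force"].round(1),s["joint_positions"].round(3))
c=cam("wrist"); P=cloud(c); cv2.imwrite("pics/k.png",c["pixels"]); hsv=cv2.cvtColor(c["pixels"],cv2.COLOR_BGR2HSV)
h,sa,v=cv2.split(hsv); red=((h>170)|(h<4))&(sa>130)&(v>50)
k,l,st,ce=cv2.connectedComponentsWithStats(red.astype(np.uint8))
for i in range(1,k):
    if st[i,4]>30:
        q=P[l==i]; t=q[q[:,2]>np.percentile(q[:,2],97)-5]; print(st[i],ce[i].round(),np.median(q,0).round(1),"top",t.mean(0).round(1),len(t))
x,y,z=P[...,0],P[...,1],P[...,2]
m=(abs(z-52)<3)&(x>580)&(x<690)&(y>-160)&(y<-60)&(h>100)&(h<125)&(sa>120)
if m.sum()>50: print("housing",cv2.minAreaRect(P[m][:,:2].astype(np.float32)))
```

```text
19.2 [ 518.85965829 -117.62754075  230.55512838] [0.1 0.5 0.4] [-4.440e-01  3.420e-01  1.510e+00  1.000e-03  1.286e+00  9.230e-01]
[260 120  20  20 314] [270. 129.] [ 576.8 -121.5   95.3] top [ 576.5 -121.9   97.1] 292
housing ((634.5036010742188, -108.34234619140625), (60.845863342285156, 61.3741340637207), 89.71578979492188)
```

View pics/k.png

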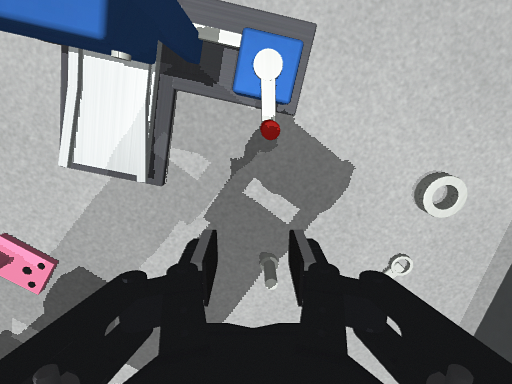

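The wrist view shows the red knob at (270,130), with the crank arm running to its axis at (267,64). The angle θ is about 0.23. The collar at (441,195) is clear of the path. Now I descend with the fingers straddling the knob.

Run:
```python
from h import *
go([577,-121.8,110],-167);go([577,-121.8,85],-167)
```

```text
[577, -121.8, 110] -167 0 -> [0.0009, -0.0028, -0.0238, 0.0558, 0.0157, 0.1207]
[577, -121.8, 85] -167 0 -> [0.0009, -0.0028, -0.0238, 0.0557, 0.0157, 0.1457]
```

Emit:
arm_command:
  increments: [0,0,-0.024,0.03,0.01,0.02,0.04,0,0,-0.024,0.056,0.0157,0.06,0.04,0,0,-0.024,0.056,0.0157,0.09,0.04,0,0,-0.024,0.056,0.0157,0.09,0.04,0,0,-0.024,0.056,0.0157,0.12,0.04,0,0,-0.024,0.056,0.0157,0.144,0.04,0,0,-0.024,0.056,0.0157,0.144,0.04,0,0,-0.024,0.056,0.0157,0.144,0.022,0,0,-0.024,0.056,0.0157,0.144,0.022,0,0,-0.024,0.056,0.0157,0.144,0.022]

```text
clock: 20.5
eef_pos: [577.6, -122.0, 87.5]
eef_rot: [0.001, 0.994, 0.112, 0.002]
force: [0.1, 0.5, -0.1]
gripper_width: 0.259
finger_force: 0.0
```

```bash
cat > arc.py <<'E'
import sys
from h import *
s=state();p=s["eef_pos"];print(p,s["force"].round(1),s["gripper_width"],s["finger_force"],"theta tcp",np.arctan2(-(p[1]+108.3),-(p[0]-634.5)))
for th in map(float,sys.argv[1:]): go(np.round([634.5-60*np.cos(th),-108.3-60*np.sin(th),87],1),np.degrees(th)-180)
E
python3 arc.py .3 .4 .5 .6 .7 .8 .9 1.0 1.1
```

```text
[ 577.55610876 -122.01946233   87.46642512] [ 0.1  0.5 -0.1] 0.2590328417494151 0.0 theta tcp 0.23642365674533497
[ 577.2 -126.    87. ] -162.8112661460753 0 -> [0.0018, -0.0034, -0.0745, -0.0012, 0.0038, 0.0005]
[ 579.2 -131.7   87. ] -157.08168819476708 0 -> [0.002, -0.0033, -0.1745, -0.0006, 0.0098, 0.0005]
[ 581.8 -137.1   87. ] -151.35211024345884 0 -> [0.0022, -0.0033, -0.2745, 0.0008, 0.0156, 0.0005]
[ 585.  -142.2   87. ] -145.6225322921506 0 -> [0.0023, -0.0031, -0.3745, 0.0027, 0.0213, 0.0005]
[ 588.6 -147.    87. ] -139.89295434084238 0 -> [0.0025, -0.003, -0.4745, 0.0052, 0.0268, 0.0005]
[ 592.7 -151.3   87. ] -134.16337638953414 0 -> [0.0026, -0.0029, -0.5745, 0.0082, 0.0319, 0.0005]
[ 597.2 -155.3   87. ] -128.4337984382259 0 -> [0.0028, -0.0028, -0.6745, 0.0117, 0.0368, 0.0006]
[ 602.1 -158.8   87. ] -122.70422048691768 0 -> [0.003, -0.0027, -0.7745, 0.0157, 0.0413, 0.0006]
[ 607.3 -161.8   87. ] -116.97464253560943 0 -> [0.0031, -0.0025, -0.8745, 0.0201, 0.0454, 0.0006]
```

Emit:
arm_command:
  increments: [0,0,-0.0745,-0.0012,0.0038,0,0.022,0,0,-0.1745,-0.0006,0.0098,0,0.022,0,0,-0.2745,0.0008,0.0156,0,0.022,0,0,-0.3745,0.0027,0.0213,0,0.022,0,0,-0.4745,0.0052,0.0268,0,0.022,0,0,-0.5745,0.0082,0.0319,0,0.022,0,0,-0.6745,0.0117,0.0368,0,0.022,0,0,-0.7745,0.0157,0.0413,0,0.022,0,0,-0.8745,0.0201,0.0454,0,0.022,0,0,-0.8745,0.0201,0.0454,0,0.022]

```text
clock: 21.75
eef_pos: [607.2, -161.8, 86.9]
eef_rot: [0.001, 0.853, 0.522, 0.001]
force: [-1.2, 0.3, 0.4]
gripper_width: 0.255
finger_force: 0.0
```

```bash
python3 arc.py 1.15 1.2 1.25 1.3 1.35 1.4
```

```text
[ 607.15796028 -161.79721126   86.93443162] [-1.2  0.3  0.4] 0.25480620749755795 0.0 theta tcp 1.0983139064710465
[ 610.  -163.1   87. ] -114.10985355995534 0 -> [0.0029, -0.0009, -0.0512, 0.0001, 0.0031, -0.0001]
[ 612.8 -164.2   87. ] -111.24506458430122 0 -> [0.0029, -0.0008, -0.1012, 0.0004, 0.0061, -0.0]
[ 615.6 -165.2   87. ] -108.3802756086471 0 -> [0.003, -0.0007, -0.1512, 0.0008, 0.0091, -0.0]
[ 618.5 -166.1   87. ] -105.51548663299297 0 -> [0.003, -0.0007, -0.2012, 0.0013, 0.0121, -0.0]
[ 621.4 -166.8   87. ] -102.65069765733885 0 -> [0.003, -0.0006, -0.2512, 0.002, 0.015, -0.0]
[ 624.3 -167.4   87. ] -99.78590868168476 0 -> [0.003, -0.0005, -0.3012, 0.0028, 0.0178, -0.0]
```

Emit:
arm_command:
  increments: [0,0,-0.0512,0.0001,0.0031,0,0.022,0,0,-0.1012,0.0004,0.0061,0,0.022,0,0,-0.1512,0.0008,0.0091,0,0.022,0,0,-0.2012,0.0013,0.0121,0,0.022,0,0,-0.2512,0.002,0.015,0,0.022,0,0,-0.2512,0.002,0.015,0,0.022]

```text
clock: 22.5
eef_pos: [621.1, -166.7, 86.9]
eef_rot: [0.001, 0.781, 0.624, 0.001]
force: [-1.4, -1.6, -0.1]
gripper_width: 0.259
finger_force: 0.6
```

```bash
python3 arc.py 1.4 1.45 1.5 1.55 1.6
```

```text
[ 621.13996402 -166.69271678   86.86736319] [-1.4 -1.6 -0.1] 0.2590237863594584 0.5992848426103592 theta tcp 1.3458714879901235
[ 624.3 -167.4   87. ] -99.78590868168476 0 -> [0.0025, -0.0, -0.0511, 0.0, 0.0032, -0.0001]
[ 627.3 -167.9   87. ] -96.92111970603064 0 -> [0.0025, 0.0, -0.1011, 0.0002, 0.0063, -0.0001]
[ 630.3 -168.1   87. ] -94.05633073037652 0 -> [0.0025, 0.0001, -0.1511, 0.0006, 0.0092, -0.0001]
[ 633.3 -168.3   87. ] -91.1915417547224 0 -> [0.0025, 0.0002, -0.2011, 0.0011, 0.0122, -0.0001]
[ 636.3 -168.3   87. ] -88.32675277906827 0 -> [0.0025, 0.0002, -0.2511, 0.0018, 0.0151, -0.0001]
```

Emit:
arm_command:
  increments: [0,0,-0.05,0,0.0032,0,0.022,0,0,-0.1,0.0002,0.0063,0,0.022,0,0,-0.1,0.0002,0.0063,0,0.022]

```text
clock: 22.88
eef_pos: [627.4, -167.8, 86.8]
eef_rot: [0.001, 0.749, 0.663, 0.001]
force: [-1.0, 0.1, 0.3]
gripper_width: 0.259
finger_force: 0.5
```

```bash
python3 arc.py 1.5 1.55 1.6 1.65
```

```text
[ 627.43265271 -167.80868741   86.83950898] [-1.   0.1  0.3] 0.25942577302058195 0.5091205984354019 theta tcp 1.4525883932457946
[ 630.3 -168.1   87. ] -94.05633073037652 0 -> [0.0028, 0.0002, -0.0511, 0.0001, 0.0029, -0.0002]
[ 633.3 -168.3   87. ] -91.1915417547224 0 -> [0.0028, 0.0002, -0.1011, 0.0002, 0.0059, -0.0001]
[ 636.3 -168.3   87. ] -88.32675277906827 0 -> [0.0028, 0.0003, -0.1511, 0.0006, 0.0089, -0.0001]
[ 639.2 -168.1   87. ] -85.46196380341418 0 -> [0.0028, 0.0004, -0.2011, 0.0011, 0.0117, -0.0001]
```

Emit:
arm_command:
  increments: [0,0,-0.02,0,0.0015,0,0.022,0,0,-0.05,0.0001,0.0029,0,0.022,0,0,-0.05,0.0001,0.0029,0,0.022]

```text
clock: 23.25
eef_pos: [630.0, -168.0, 86.8]
eef_rot: [0.0, 0.731, 0.682, 0.0]
force: [-4.9, 0.4, 2.0]
gripper_width: 0.259
finger_force: 2.6
```

Force is now rising sharply (4.9 N at the knob). I'll push a little more and hold.

Emit:
arm_command:
  increments: [0,0,-0.01,0,0.0012,0,0.022,0,0,-0.01,0,0.0018,0,0.022,0,0,-0.01,0,0.0018,0,0.022,0,0,-0.01,0,0.0018,0,0.022]

```text
clock: 23.75
eef_pos: [631.1, -168.1, 86.7]
eef_rot: [-0.0, 0.728, 0.686, -0.0]
force: [-9.8, 1.2, 4.2]
gripper_width: 0.263
finger_force: 4.8
```

Emit:
arm_command:
  increments: [0,0,0,0,0.0005,0,0.022,0,0,0,0,0.0005,0,0.022,0,0,0,0,0.0005,0,0.022,0,0,0,0,-0.001,0,0.04,0,0,0,0,-0.001,0,0.04,0,0,0,0,-0.001,0,0.04,0,0,0,0,-0.001,-0.03,0.04,0,0,0,0,-0.001,-0.08,0.04,0,0,0,0,-0.001,-0.13,0.04,0,0,0,0,-0.001,-0.13,0.04]

```text
clock: 25.0
eef_pos: [632.2, -168.6, 221.4]
eef_rot: [0.005, 0.728, 0.686, 0.002]
force: [0.0, -0.4, 0.0]
gripper_width: 0.466
finger_force: 0.0
```

Run:
```python
from h import *
s=state();print(s["clock"],s["eef_pos"],s["force"].round(1))
c=cam("wrist"); P=cloud(c); hsv=cv2.cvtColor(c["pixels"],cv2.COLOR_BGR2HSV); h,sa,v=cv2.split(hsv)
red=((h>170)|(h<4))&(sa>130)&(v>50)&(abs(P[...,2]-95)<8); 
if red.sum()>20:
    m=P[red].mean(0); print(m, np.arctan2(-(m[1]+108.3),-(m[0]-634.5)))
a=cam("scene"); 
cv2.imwrite("pics/end.png",np.hstack([cv2.resize(a["pixels"][150:300,160:310],(450,450),interpolation=cv2.INTER_CUBIC),cv2.resize(c["pixels"],(350,450))]))
```

```text
25.0 [ 632.22539007 -168.57512712  221.37054554] [ 0.  -0.4  0. ]
[ 627.12901958 -166.68970371   94.8343039 ] 1.4452228849541118
```

View pics/end.png

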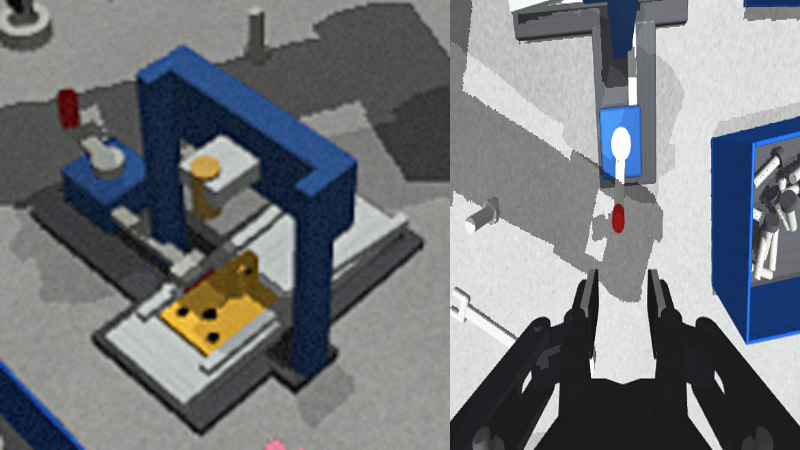

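The scene half shows the bracket seated flat in the pocket at about (215,305), with the red jaw against its side. The wrist half shows the knob at (618,218), which gives a crank angle of about 1.445 rad. The gripper is clear, so I'm handing in.

```bash
python3 -c "
from rig import *
print(sign_off())"
```

```text
the job is handed in; nothing more can be done
None
```

The bracket is seated flat in the pocket with its lug towards the in-feed, the jaw is cranked tight at about 1.45 rad, and the gripper is clear; the job was handed in at about 25 s, with no verdict returned.

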